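# Park the milk pan's handle against its rest

### The job

The milk pan's handle sticks out to the right over the skillet, under the rack. Swing it anticlockwise, round to the back and clear of the skillet, until it just rests gently against the orange sprung pad of the handle rest. Keep the milk pan standing on the left cooking zone without shifting it off centre, leave the skillet, the rack and the things round about as they are, and let go.

Things in the scene. Friction and masses are not known exactly. Their poses are not given: they have to be found in the camera images.
- milk_pan: Loose steel milk pan, about 0.7 kg (varies), flat on the left zone of the hob. Origin: centre of its underside; z up, own +x along its handle. Open bowl 130 mm across, 80 mm high. Not fixed: led round in an arc by its handle it turns on the spot; pushed sideways it slides.
- pan_handle (a point): Centre of the milk pan's handle bar, 145 mm from the pan's axis, 74 mm above its underside; axes as the milk pan's. Black level rounded bar 22 mm wide, 18 mm thick, from 95 to 195 mm from the axis; a flat 16 mm steel strap joins it to the bowl.
- left_zone (a point): Centre of the left cooking zone, on the hob's top face, 50 mm above the worktop; a thin grey ring 150 mm across. Axes as the hob's: x to the back, y to the left, z up.
- cooktop: Fixed black two-zone hob 300 mm (x, front to back) by 360 mm (y), 50 mm high. Origin: centre of its underside; x to its back, y to its left. Left zone at x +50, y +85 mm; right zone at x -25, y -85 mm.
- skillet: Loose low black skillet on the right zone, 160 mm across, rim 36 mm above the hob, own handle to the front (its -x, to 178 mm from its axis). Origin: centre of its underside. The underside of the milk pan's handle passes 29 mm above its rim. Leave alone.
- rack: Fixed rack over the right of the hob; origin and axes as the hob's (on the worktop). Wooden board 16 mm thick, underside 310 mm above the worktop, over x -175 to +50, y -190 to +15 mm of it. Two 12 mm legs at y -165, x +165 and -168 mm, braced to the board by thin rods from 200 mm up. Leave alone.
- board_edge (a point): Back left corner of the underside of the rack's board, 310 mm above the worktop. The board hangs over the handle's start: the tool must reach under it from the left, leaning back over the pan by some 36 degrees from vertical. Once the handle is some 43 degrees round, a fresh grasp leaning 20 degrees away from the pan clears it.
- handle_rest: Fixed handle rest on the worktop, behind the hob: foot 50 by 75 mm, 20 by 12 mm post 22 mm to the left of its origin, clamp knob on the post up to 126 mm high, and a slotted arm along y that carries the pad. Origin: centre of the foot's underside; axes as the hob's.
- rest_zero (a point): Leftmost place of the face of the rest's orange pad, 124 mm above the worktop (handle height). Pad 24 mm wide (x), 26 high; face looks right (-y), met by the handle coming round to the back. Clamped each time at an unreported place, face 0 to 50 mm right of this point (-y): feel for it, or see it. Gives softly, 0.3 N/mm over 12 mm, then stops hard.
- spice_chilli: Small spice jar with a black cap, 41 mm across, 105 mm tall, standing on the rack's board; origin at the centre of its underside. Leave alone.
- spice_oregano: Small spice jar with a black cap, 41 mm across, 105 mm tall, standing on the rack's board; origin at the centre of its underside. Leave alone.
- vanilla_drops: Small brown dropper bottle, 33 mm across, 102 mm tall, standing on the rack's board; origin at the centre of its underside. Leave alone.
- pepper_mill: Wooden pepper mill, 58 mm across, 150 mm tall, standing at the back left; origin at the centre of its underside. Leave alone.
- salt_shaker: Salt shaker, 44 mm across, 90 mm tall, standing on the right; origin at the centre of its underside. Leave alone.
- garlic: Garlic bulb, 50 mm across, 51 mm high, on the worktop to the right; origin at the centre of its underside. Leave alone.
- tin_tomato: Food tin, 75 mm across, 110 mm tall, standing on the left; origin at the centre of its underside. Leave alone.

How it is judged (in metres and radians):
On the way:
1. the handle has swung out towards the back, clear of the skillet (x of pan_handle in the frame of left_zone above 0.08 m), for 0.1 s.
At the end, for the whole second after the job is handed in: The handle points to the back and rests against the orange pad (touching it); the milk pan stands flat and still on the hob with its axis within 20 mm of the left zone's centre (x of pan_handle in the frame of left_zone above 0.11 m and contact force between milk_pan and handle_rest above 0.05 N and horizontal distance between milk_pan and left_zone below 0.02 m and angle between milk_pan's own z axis and vertical below 0.04 rad and distance between milk_pan and left_zone below 0.022 m and linear speed of milk_pan below 0.01 m/s).
It fails at once if the handle is pressed on the handle rest with more than 15 N (contact force between milk_pan and handle_rest above 15 N).
It fails at once if the skillet is shifted by more than 15 mm (distance of skillet from where it was at the start of the episode above 0.015 m).
It fails at once if the milk pan is lifted by more than 30 mm or tipped by more than 0.2 rad (height (world z) of milk_pan above 0.08 m or angle between milk_pan's own z axis and vertical above 0.2 rad).
It fails at once if the rack is struck with more than 10 N (contact force between any of the arm, the fingers and rack above 10 N).
It fails at once if a bystander is shifted by more than 30 mm (distance of any of spice_chilli, spice_oregano, vanilla_drops, pepper_mill, salt_shaker, tin_tomato, garlic from where it was at the start of the episode above 0.03 m).
It also fails if it takes over 64 s, if anything falls off the work surface, if the arm or the gripper's body presses on something with over 40 N, if the wrist force passes 120 N, or if a joint passes its speed limit or range.

### The arm

A 6-joint arm with a two-finger parallel gripper is mounted at the origin on a cart in front of the work surface, level with it; the furniture and walls round the work are solid. World frame = base frame: x ahead of the robot, y to its left, z up, the work surface at z = 0. Lengths are in mm, angles in rad, forces in N, time in s.
With the tool pointing down it reaches from about 350 to 725 mm from the base axis. Payload 6 kg.
Tool frame: the origin (TCP) lies between the finger pads; the fingertips stand ctrl.tip_extent ahead of it and the grasp point (between the pads) is the TCP (ctrl.tip_extent is the distance from the TCP to the fingertips, in mm); z points along the fingers, y is the line along which they close (so a half turn about z gives the same grasp; the last joint's range is limited). The gripper opens to 85 mm and grips with 20 to 120 N. Pads are 22 mm wide; open, the fingers measure 114 mm over their backs; the gripper's body (76 mm by 85 mm) begins 54 mm behind the grasp point. The pads swing forward as they close: fully open they stand 13 mm farther back than shut.
Start: joints at [1.481, 0.04, 0.085, 0, -1.615, -0.334], TCP at [246.709, 546.91, 250.261] pointing down, gripper open.
Joint ranges: [-2.56, 2.56], [-1.29, 2.01], [-1.08, 1.49], [-3.29, 1.98], [-2.81, -0.18], [-2.99, 2.99]. Speed limits (rad/s): [2.57, 2.57, 3.01, 3.14, 3.14, 3.14].

### API

Orientations are given as a unit quaternion [w, x, y, z].
In Python, from bench import ctrl gives the robot as it stands. The module is installed in compiled form; this text tells all that it offers.
- The arm moves only by the tool servo_tool, never from a script. Its argument "commands" is one flat list of numbers, 7 for each row, row after row: the shift along the tool's x, y, z in cm, then the turn, a rotation vector about the tool's x, y, z in degrees, then the opening, from -1 (shut) to 1 (fully open). In form: [tx, ty, tz, wx, wy, wz, fingers, tx, ty, tz, wx, wy, wz, fingers, ...]. A call has 1 to 8 rows; each row is the pose to reach, as a shift and turn from the pose commanded when the call began, along the tool's axes at that moment; what a row does not reach only later rows make up. A row lasts 1/12 s, in which the tool goes at most 41.7 mm and 7.16 degrees, less where a joint would pass 70% of its speed; a pose out of reach is approached as far as the arm can. A call with a gripper value outside its range is refused whole. The fingers move at their own pace and stop on an object; "force" is the grip in N (left out, the last holds). Time passes only in rows, so rows that repeat a pose let the fingers close. It gives the time, the measured TCP pose, the force, the opening and the grip force at its end, in the units of the state.
- ctrl.get_state(): the state, without advancing time (a new reading comes with each control period).
- ctrl.grab_frame(name): name is "side" or "top"; returns a dict with "color" (400x640x3 uint8, red, green, blue), "fx", "fy", "cx", "cy" (pixels), "k1" (the pictures are not rectified: a ray, as slopes to the right and down, at radius r is drawn at 1 + k1 r^2 times it, then the intrinsics apply), "world_from_camera" (4x4, takes a point from camera to world coordinates). Camera axes: x right, y up, looking along -z (the intrinsics and any distortion apply to the point x, -y, -z); pixel columns grow to the right and rows downward; lengths in mm; the calibration is good to about 2 mm. A picture is of the moment at which its call begins. There is no depth.
- ctrl.close_job(): hands the job in; it is judged then, once.
The state is a dict: "time_s": time; "joint_pos": joint angles; "qd": joint speeds; "joint_efforts": joint torques, N m; "ee_pos": TCP position; "eef_rot": TCP orientation; "contact_force": force on the tool from outside, world axes, zero at the start; "ft_torque": the same for the moment, N m; "finger_gap": finger opening in mm; "finger_force": force on a finger pad.
Only numpy, scipy, OpenCV 4.12 (cv2) and the standard library are available. Lean on these libraries where they do the work, as an engineer would, in place of code of your own. Each camera call takes 0.05 s, during which the arm holds its last target. There are 200 camera calls.

## Working session

There is one attempt and no reset: what is moved stays moved. The work goes in short steps, Python scripts to look and compute and a tool call to move; the robot and the scene stay as the last step left them, time stands still between calls to the robot, and variables do not carry over. Pictures are saved under pics/ and viewed, at most 10 in all, crops included, and the job is handed in when it is done.

Besides the shell and the picture viewer there is one more tool, called as name(argument=value, ...) on one line, values as JSON. servo_tool: Moves the arm, as the interface text tells. Its arguments: {"type":"object","properties":{"commands":{"type":"array","items":{"type":"number"}},"force":{"type":"number"}},"required":["commands"]}

```bash
mkdir -p pics; cat > h.py <<'E'
import numpy as np, cv2
from scipy.spatial.transform import Rotation as R
from bench import ctrl
def grab(n,fn=None):
    f=ctrl.grab_frame(n)
    if fn: cv2.imwrite(fn,cv2.cvtColor(f["color"],cv2.COLOR_RGB2BGR))
    return f
def ray(f,u,v):
    d=np.array([(u-f["cx"])/f["fx"],(v-f["cy"])/f["fy"]]);s=d.copy()
    for _ in range(20): s=d/(1+f["k1"]*(s@s))
    T=np.array(f["world_from_camera"]);return T[:3,3],T[:3,:3]@np.array([s[0],-s[1],-1.])
def onz(f,u,v,z):
    o,d=ray(f,u,v);return o+d*(z-o[2])/d[2]
def proj(f,p):
    T=np.array(f["world_from_camera"]);q=T[:3,:3].T@(np.array(p)-T[:3,3]);s=np.array([q[0],-q[1]])/-q[2]
    s=s*(1+f["k1"]*(s@s));return s[0]*f["fx"]+f["cx"],s[1]*f["fy"]+f["cy"]
E
python3 - <<'E'
from h import *
for n in("side","top"):
    f=grab(n,f"pics/{n}0.png");print(n,f["fx"],f["k1"],np.round(f["world_from_camera"],2).tolist())
s=ctrl.get_state();print(s,ctrl.tip_extent);print(R.from_quat(s["eef_rot"],scalar_first=True).as_matrix().round(3))
E
```

```text
side 407.19352375863167 -0.08890730605540269 [[1.0, -0.06, 0.04, 587.11], [0.07, 0.59, -0.8, -797.13], [0.02, 0.8, 0.59, 842.56], [0.0, 0.0, 0.0, 1.0]]
top 372.43885574347655 -0.07780384677461068 [[-0.3, 0.75, -0.59, 40.21], [-0.95, -0.24, 0.19, 220.76], [0.0, 0.62, 0.79, 902.9], [0.0, 0.0, 0.0, 1.0]]
{'time_s': 0.1, 'joint_pos': array([ 1.48072537e+00,  4.07614669e-02,  8.38901807e-02, -4.07254645e-04,
       -1.61546971e+00, -3.33717367e-01]), 'qd': array([ 0.00052846, -0.00140148,  0.00257436,  0.0017991 ,  0.0013498 ,
        0.00091651]), 'joint_efforts': array([-4.94562453e-03, -3.69345367e+01,  3.48276222e+01,  6.95167199e+00,
       -4.58739465e-03, -1.47582426e-06]), 'ee_pos': array([246.54307566, 546.72020978, 249.36209767]), 'eef_rot': array([ 7.91333043e-04,  9.77635871e-01, -2.10303272e-01, -1.08067593e-04]), 'contact_force': array([-0.41629338,  0.66346761, -0.07350307]), 'ft_torque': array([-0.00042322,  0.01959495, -0.03693497]), 'finger_force': 0.0, 'finger_gap': 85.52249090451085} 19.0
[[ 0.912 -0.411 -0.001]
 [-0.411 -0.912 -0.002]
 [ 0.     0.002 -1.   ]]
```

View pics/top0.png

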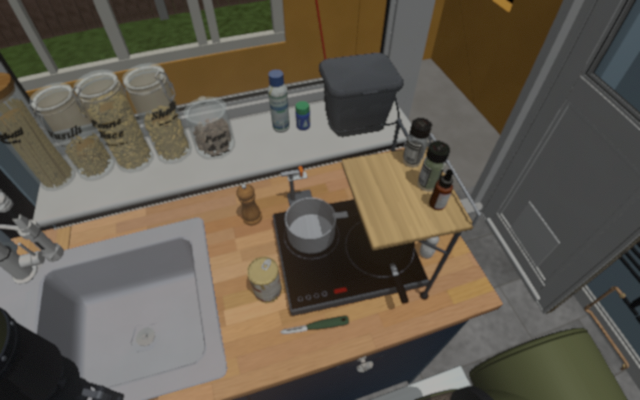

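View pics/side0.png

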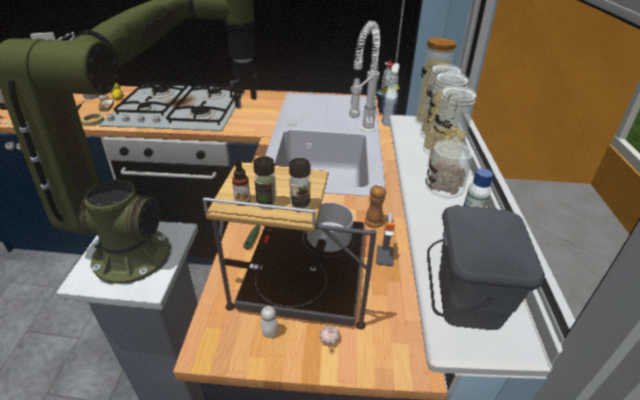

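The top view shows the milk pan at about (310,225) with its handle going right under the board, the hob's left corners near (273,213) and (288,305), and the rest with its orange tip at (297,172). In the side view the rest is at (388,240). I'll enlarge both.

```bash
python3 - <<'E'
import cv2,numpy as np
a=cv2.imread("pics/top0.png")[145:315,225:475];b=cv2.imread("pics/side0.png")[170:340,195:415]
a=cv2.resize(a,None,fx=3.2,fy=3.2,interpolation=2);cv2.imwrite("pics/topc.png",a)
b=cv2.resize(b,None,fx=3.4,fy=3.4,interpolation=2);cv2.imwrite("pics/sidec.png",b)
E
```

```text
(no output)
```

View pics/topc.png

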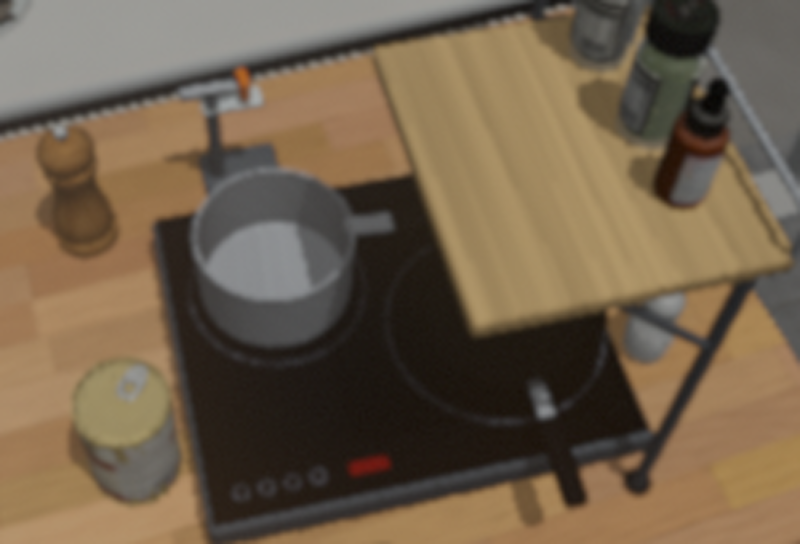

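View pics/sidec.png

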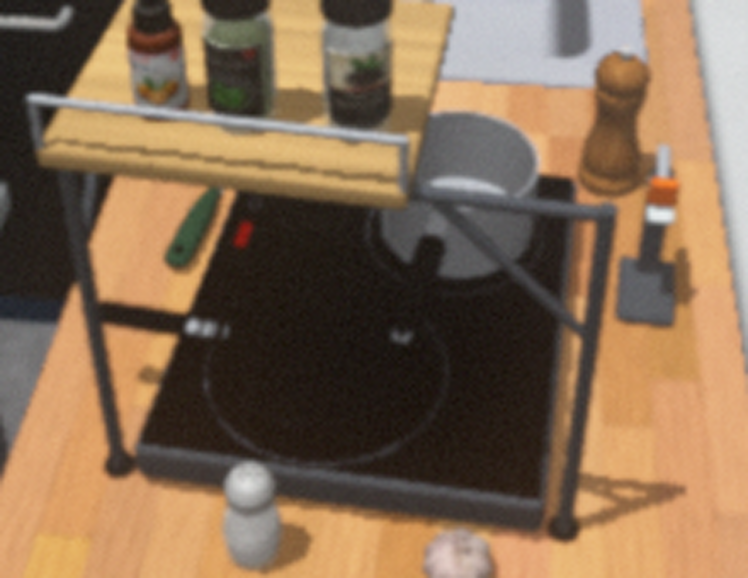

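The top crop shows hob corners at (157,225), (210,527) and (648,435), the pan rim spanning x from 192 to 357, the strap at (375,223), the board corner at (378,55) and the orange pad at (243,82). In the side crop the pad is at (664,190), and the black handle end is near (430,255).

```bash
python3 - <<'E'
from h import *
t=grab("top");s=grab("side")
T=lambda u,v,z:onz(t,225+u/3.2,145+v/3.2,z)
S=lambda u,v,z:onz(s,195+u/3.4,170+v/3.4,z)
for n,a in dict(BL=(157,223,50),FL=(210,522,50),FR=(648,432,50),rimL=(192,240,130),rimR=(357,240,130),rimT=(275,168,130),rimB=(275,303,130),strapEnd=(393,223,124),strapmid=(375,223,124),boardBL=(378,55,310),boardFL=(478,332,310),pad=(243,82,124),mill=(85,240,0),tin=(125,400,110)).items(): print("T",n,T(*a).round(0))
for n,a in dict(BL=(575,180,50),FR=(140,455,50),BR=(545,500,50),pad=(664,190,124),boardBL=(452,15,310),boardBR=(405,200,310),handle=(432,245,124),rimL=(365,0,130),rimR=(537,165,130)).items(): print("S",n,S(*a).round(0))
# triangulate pad, pad pixels by mask
P=[]
for f,n in((t,"t"),(s,"s")):
    h=cv2.cvtColor(f["color"],cv2.COLOR_RGB2HSV);x0,y0,x1,y1=(285,160,320,185) if n=="t" else (378,215,400,240)
    m=(h[y0:y1,x0:x1,0]<12)&(h[y0:y1,x0:x1,1]>170)&(h[y0:y1,x0:x1,2]>130)
    v,u=np.nonzero(m);print(n,len(u),u.mean()+x0,v.mean()+y0,u.min()+x0,u.max()+x0,v.min()+y0,v.max()+y0);P.append(ray(f,u.mean()+x0,v.mean()+y0))
(o1,d1),(o2,d2)=P
k=np.linalg.lstsq(np.c_[d1,-d2],o2-o1,rcond=None)[0];print(o1+k[0]*d1,o2+k[1]*d2)
E
```

```text
T BL [664. 156.  50.]
T FL [385. 183.  50.]
T FR [ 350. -163.   50.]
T rimL [581. 140. 130.]
T rimR [541.  15. 130.]
T rimT [631.  56. 130.]
T rimB [505.  94. 130.]
T strapEnd [552. -19. 124.]
T strapmid [557.  -6. 124.]
T boardBL [566.  -2. 310.]
T boardFL [343.  18. 310.]
T pad [737.  53. 124.]
T mill [702. 220.   0.]
T tin [470. 221. 110.]
S BL [675. 154.  50.]
S FR [ 360. -181.   50.]
S BR [ 648. -194.   50.]
S pad [738.  59. 124.]
S boardBL [564.  14. 310.]
S boardBR [ 546. -185.  310.]
S handle [557. -22. 124.]
S rimL [472. 306. 130.]
S rimR [636.  74. 130.]<stdin>:12: RuntimeWarning: Mean of empty slice.
  ret = ret.dtype.type(ret / rcount)
Traceback (most recent call last):
ValueError: zero-size array to reduction operation minimum which has no identity
```

```bash
cat >> h.py <<'E'
C=np.array([566.,75.,0])
def pose(phi,L,r=135,z=124,back=0,C=C):
    """handle at world angle phi deg; lean L deg (body over pan +)"""
    p,l=np.radians([phi,L]);h=np.array([np.cos(p),np.sin(p),0]);t=np.array([-np.sin(p),np.cos(p),0]);k=np.array([0,0,1.])
    zz=np.sin(l)*h-np.cos(l)*k;xx=np.cos(l)*h+np.sin(l)*k
    G=C+r*h+k*z
    return G-back*zz,R.from_matrix(np.c_[xx,-t,zz])
def rel(tgt,ref=None):
    if ref is None:
        s=ctrl.get_state();ref=(s["ee_pos"],R.from_quat(s["eef_rot"],scalar_first=True))
    p0,R0=ref;d=R0.inv().apply(tgt[0]-p0)/10;w=np.degrees((R0.inv()*tgt[1]).as_rotvec())
    print("%.2f %.2f %.2f  %.1f %.1f %.1f   |%.0fmm %.0fdeg"%(*d,*w,np.linalg.norm(d)*10,np.linalg.norm(w)))
def st():
    s=ctrl.get_state();print(round(s["time_s"],2),"p",s["ee_pos"].round(1),"F",s["contact_force"].round(1),"q",s["joint_pos"].round(2),"gap",round(float(s["finger_gap"]),1),s["finger_force"])
    r=R.from_quat(s["eef_rot"],scalar_first=True).as_matrix();print("x",r[:,0].round(2),"z",r[:,2].round(2))
E
python3 - <<'E'
from h import *
P=pose(-96,38,back=150);print(P[0],P[1].as_matrix().round(2));rel(P)
Q=(P[0]+[0,60,60],P[1]);print(Q[0]);rel(Q)
E
```

```text
[561.54177965  32.58286673 242.20161304] [[-0.08 -0.99 -0.06]
 [-0.78  0.1  -0.61]
 [ 0.62  0.   -0.79]]
49.85 33.92 0.79  -23.7 32.8 68.9   |603mm 80deg
[561.54177965  92.58286673 302.20161304]
47.39 28.46 -5.22  -23.7 32.8 68.9   |555mm 80deg
```

servo_tool(commands=[3.4, 2, -0.4, -1.7, 2.3, 4.9, 1, 6.8, 4.1, -0.8, -3.4, 4.7, 9.8, 1, 10.2, 6.1, -1.1, -5.1, 7, 14.8, 1, 13.6, 8.2, -1.5, -6.8, 9.4, 19.7, 1, 17, 10.2, -1.9, -8.5, 11.7, 24.6, 1, 20.4, 12.2, -2.3, -10.2, 14, 29.5, 1, 23.8, 14.3, -2.6, -11.9, 16.4, 34.5, 1, 27, 16.3, -3, -13.5, 18.7, 39.4, 1])

```text
time_s: 0.87
ee_pos: [426.5, 285.6, 280.5]
eef_rot: [0.146, 0.829, -0.523, 0.132]
contact_force: [0.4, 0.1, 0.4]
finger_gap: 85.7
finger_force: 0.0
```

```bash
python3 - <<'E'
from h import *
st();P=pose(-96,38,back=150);rel((P[0]+[0,60,60],P[1]));rel(P)
E
```

```text
0.87 p [426.5 285.6 280.5] F [0.4 0.1 0.4] q [ 1.13 -0.02 -0.05  0.23 -1.86 -0.65] gap 85.7 0.0
x [ 0.42 -0.83  0.37] z [ 0.07 -0.38 -0.92]
22.45 -4.08 6.23  -10.1 14.0 29.3   |237mm 34deg
25.19 -2.25 14.05  -10.1 14.0 29.3   |289mm 34deg
```

servo_tool(commands=[2.8, -0.5, 0.8, -1.3, 1.8, 3.7, 1, 5.6, -1, 1.6, -2.5, 3.5, 7.3, 1, 8.4, -1.5, 2.3, -3.8, 5.3, 11, 1, 11.2, -2, 3.1, -5, 7, 14.7, 1, 14, -2.6, 3.9, -6.3, 8.8, 18.3, 1, 16.8, -3.1, 4.7, -7.6, 10.5, 22, 1, 19.6, -3.6, 5.4, -8.8, 12.3, 25.6, 1, 22.4, -4.1, 6.2, -10.1, 14, 29.3, 1])

```text
time_s: 1.53
ee_pos: [562.2, 94.3, 301.6]
eef_rot: [-0.242, -0.633, 0.702, -0.217]
contact_force: [-0.3, 0.6, 0.9]
finger_gap: 85.2
finger_force: 0.0
```

```bash
python3 - <<'E'
from h import *
st();P=pose(-96,38,back=150);rel(P)
t=grab("top");s=grab("side")
a=cv2.resize(t["color"][120:320,200:480],None,fx=2.2,fy=2.2);b=cv2.resize(s["color"][120:340,160:420],None,fx=2.0,fy=2.0)
H=max(a.shape[0],b.shape[0]);m=np.zeros((600,800,3),np.uint8)
a=cv2.resize(t["color"][130:310,220:460],(400,300));b=cv2.resize(s["color"][60:300,170:410],(400,400))
m[:300,:400]=a;m[:400,400:]=b;cv2.imwrite("pics/pre.png",m[:400,:,::-1])
E
```

```text
1.53 p [562.2  94.3 301.6] F [-0.3  0.6  0.9] q [ 0.74  0.18  0.05  0.45 -1.93 -0.79] gap 85.2 0.0
x [-0.08 -0.78  0.61] z [-0.06 -0.61 -0.79]
1.19 -0.58 8.46  -0.0 0.1 0.1   |86mm 0deg
```

View pics/pre.png

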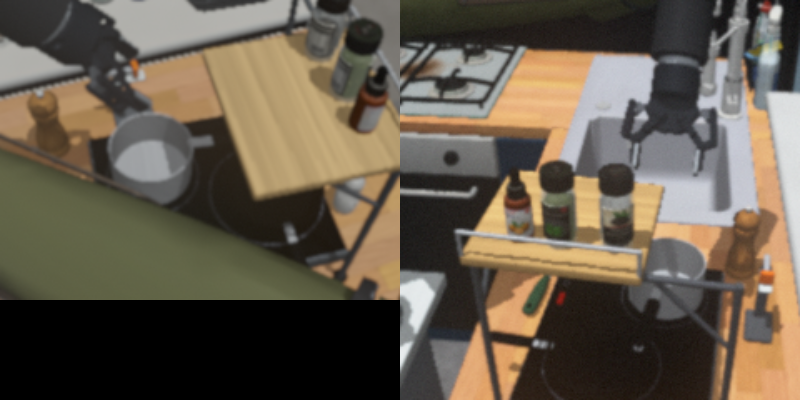

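The gripper sits over the pan leaning as planned, clear of the board to its right. Next I go in under the board.

servo_tool(commands=[0.4, -0.2, 2.8, 0, 0, 0, 1, 0.8, -0.4, 5.6, 0, 0, 0, 1, 1.2, -0.6, 8.5, 0, 0, 0, 1, 1.2, -0.6, 11.5, 0, 0, 0, 1, 1.2, -0.6, 14.5, 0, 0, 0, 1, 1.2, -0.6, 17, 0, 0, 0, 1, 1.2, -0.6, 18.5, 0, 0, 0, 1, 1.2, -0.6, 18.5, 0, 0, 0, 1], force=30)

```text
time_s: 2.3
ee_pos: [553.1, -29.2, 159.7]
eef_rot: [-0.243, -0.634, 0.701, -0.216]
contact_force: [-0.5, -0.7, -0.6]
finger_gap: 85.7
finger_force: 0.0
```

```bash
python3 - <<'E'
from h import *
st();P=pose(-96,38);rel(P)
t=grab("top");s=grab("side");m=np.zeros((400,800,3),np.uint8)
m[:300,:400]=cv2.resize(t["color"][160:280,260:420],(400,300),interpolation=2);m[:,400:]=cv2.resize(s["color"][160:300,270:410],(400,400),interpolation=2);cv2.imwrite("pics/g1.png",m[...,::-1])
E
```

```text
2.3 p [553.1 -29.2 159.7] F [-0.5 -0.7 -0.6] q [ 0.58  0.08 -0.33  0.49 -1.62 -0.78] gap 85.7 0.0
x [-0.08 -0.78  0.61] z [-0.07 -0.61 -0.79]
0.17 -0.21 4.66  0.2 0.1 0.3   |47mm 0deg
```

View pics/g1.png

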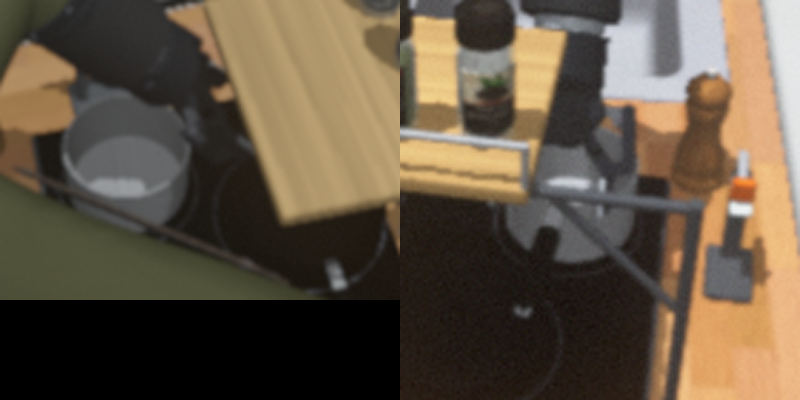

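One finger (side panel 625,150) is right of the handle (545,240), the other is hidden behind the board, and nothing is touching. I'll advance the last 47 mm and close.

servo_tool(commands=[0.1, -0.1, 1.6, 0, 0, 0, 1, 0.2, -0.2, 3.2, 0, 0, 0, 1, 0.2, -0.2, 4.6, 0, 0, 0, 1, 0.2, -0.2, 4.6, 0, 0, 0, 0.4, 0.2, -0.2, 4.6, 0, 0, 0, 0, 0.2, -0.2, 4.6, 0, 0, 0, -0.2, 0.2, -0.2, 4.6, 0, 0, 0, -0.4, 0.2, -0.2, 4.6, 0, 0, 0, -0.6], force=30)

```text
time_s: 3.07
ee_pos: [554.4, -56.6, 128.8]
eef_rot: [-0.24, -0.635, 0.702, -0.217]
contact_force: [-1.4, -0.4, 0.9]
finger_gap: 25.8
finger_force: 0.6
```

servo_tool(commands=[0, 0, 0, 0, 0, 0, -0.8, 0, 0, 0, 0, 0, 0, -1, 0, 0, 0, 0, 0, 0, -1, 0, 0, 0, 0, 0, 0, -1])

```text
time_s: 3.4
ee_pos: [554.6, -56.9, 128.3]
eef_rot: [-0.24, -0.635, 0.702, -0.217]
contact_force: [3.5, 1.7, 2.7]
finger_gap: 21.9
finger_force: 29.3
```

```bash
python3 - <<'E'
from h import *
st();P=pose(-96,38);rel(P)
E
```

```text
3.4 p [554.6 -56.9 128.3] F [3.5 1.7 2.7] q [ 0.54  0.08 -0.39  0.52 -1.53 -0.77] gap 21.9 29.311715411022305
x [-0.08 -0.79  0.61] z [-0.06 -0.61 -0.79]
-0.06 0.24 0.50  -0.2 0.2 0.2   |6mm 0deg
```

```bash
cat >> h.py <<'E'
def arc(step,n,C=C,ref=None):
    s=ctrl.get_state();p0=s["ee_pos"];R0=R.from_quat(s["eef_rot"],scalar_first=True)
    for i in range(1,n+1):
        Z=R.from_rotvec([0,0,step*i],degrees=True);q=C+Z.apply(p0-C)
        d=R0.inv().apply(q-p0)/10;w=R0.inv().apply([0,0,step*i]);print("%.2f, %.2f, %.2f, %.1f, %.1f, %.1f, -1,"%(*d,*w))
E
python3 - <<'E'
from h import *
arc(2.5,8)
E
```

```text
-0.02, -0.58, -0.01, 1.5, -0.0, -2.0, -1,
-0.05, -1.15, -0.04, 3.1, -0.0, -4.0, -1,
-0.11, -1.73, -0.08, 4.6, -0.0, -5.9, -1,
-0.18, -2.30, -0.14, 6.1, -0.0, -7.9, -1,
-0.28, -2.86, -0.22, 7.7, -0.0, -9.9, -1,
-0.39, -3.42, -0.30, 9.2, -0.0, -11.9, -1,
-0.53, -3.97, -0.41, 10.7, -0.0, -13.8, -1,
-0.68, -4.52, -0.53, 12.3, -0.0, -15.8, -1,
```

servo_tool(commands=[-0.02, -0.58, -0.01, 1.5, 0, -2, -1, -0.05, -1.15, -0.04, 3.1, 0, -4, -1, -0.11, -1.73, -0.08, 4.6, 0, -5.9, -1, -0.18, -2.3, -0.14, 6.1, 0, -7.9, -1, -0.28, -2.86, -0.22, 7.7, 0, -9.9, -1, -0.39, -3.42, -0.3, 9.2, 0, -11.9, -1, -0.53, -3.97, -0.41, 10.7, 0, -13.8, -1, -0.68, -4.52, -0.53, 12.3, 0, -15.8, -1])

```text
time_s: 4.07
ee_pos: [599.1, -55.3, 128.8]
eef_rot: [0.201, 0.746, -0.58, 0.256]
contact_force: [-1.3, -6.7, 5.7]
finger_gap: 21.4
finger_force: 29.3
```

```bash
python3 - <<'E'
from h import *
st();rel(pose(-75,38,132.5,128.3));arc(2.5,8)
E
```

```text
4.07 p [599.1 -55.3 128.8] F [-1.3 -6.7  5.7] q [ 0.53  0.02 -0.5   0.65 -1.33 -0.53] gap 21.4 29.28181618452072
x [ 0.2  -0.76  0.62] z [ 0.15 -0.6  -0.79]
-0.18 -0.17 -0.08  0.6 -0.0 -0.5   |3mm 1deg
-0.01, -0.59, -0.01, 1.5, 0.0, -2.0, -1,
-0.04, -1.17, -0.04, 3.1, 0.0, -3.9, -1,
-0.09, -1.75, -0.08, 4.6, 0.0, -5.9, -1,
-0.16, -2.33, -0.13, 6.2, 0.0, -7.9, -1,
-0.25, -2.91, -0.21, 7.7, 0.0, -9.8, -1,
-0.36, -3.48, -0.29, 9.2, 0.0, -11.8, -1,
-0.49, -4.04, -0.40, 10.8, 0.1, -13.8, -1,
-0.63, -4.60, -0.51, 12.3, 0.1, -15.8, -1,
```

servo_tool(commands=[-0.02, -0.59, -0.01, 1.5, 0, -2, -1, -0.05, -1.17, -0.06, 3.1, 0, -3.9, -1, -0.1, -1.75, -0.1, 4.6, 0, -5.9, -1, -0.17, -2.33, -0.15, 6.2, 0, -7.9, -1, -0.26, -2.91, -0.23, 7.7, 0, -9.8, -1, -0.37, -3.48, -0.31, 9.2, 0, -11.8, -1, -0.5, -4.04, -0.42, 10.8, 0, -13.8, -1, -0.65, -4.6, -0.53, 12.3, 0, -15.8, -1])

```text
time_s: 4.73
ee_pos: [641.9, -35.7, 128.8]
eef_rot: [0.153, 0.836, -0.442, 0.287]
contact_force: [0.2, -5.7, 5.2]
finger_gap: 21.2
finger_force: 29.3
```

```bash
python3 - <<'E'
from h import *
st();arc(2.5,8)
t=grab("top");s=grab("side");m=np.zeros((400,800,3),np.uint8)
m[:300,:400]=cv2.resize(t["color"][160:280,260:420],(400,300),interpolation=2);m[:,400:]=cv2.resize(s["color"][160:300,270:410],(400,400),interpolation=2);cv2.imwrite("pics/g2.png",m[...,::-1])
E
```

```text
4.73 p [641.9 -35.7 128.8] F [ 0.2 -5.7  5.2] q [ 0.51 -0.04 -0.58  0.75 -1.11 -0.29] gap 21.2 29.260310232639313
x [ 0.45 -0.65  0.61] z [ 0.34 -0.51 -0.79]
-0.01, -0.59, -0.01, 1.5, 0.0, -2.0, -1,
-0.04, -1.17, -0.04, 3.1, 0.0, -3.9, -1,
-0.09, -1.75, -0.08, 4.6, 0.0, -5.9, -1,
-0.16, -2.33, -0.14, 6.1, 0.0, -7.9, -1,
-0.25, -2.90, -0.21, 7.7, 0.0, -9.9, -1,
-0.36, -3.47, -0.30, 9.2, 0.0, -11.8, -1,
-0.49, -4.03, -0.40, 10.8, 0.0, -13.8, -1,
-0.64, -4.59, -0.52, 12.3, 0.1, -15.8, -1,
```

View pics/g2.png

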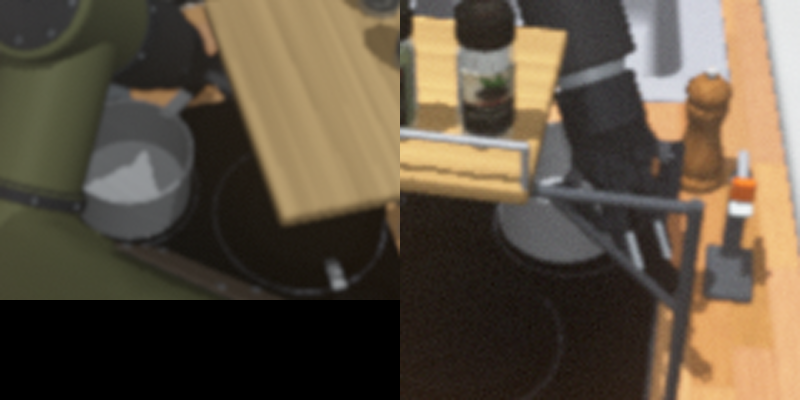

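servo_tool(commands=[-0.01, -0.59, -0.01, 1.5, 0, -2, -1, -0.04, -1.17, -0.05, 3.1, 0, -3.9, -1, -0.09, -1.75, -0.09, 4.6, 0, -5.9, -1, -0.16, -2.33, -0.15, 6.1, 0, -7.9, -1, -0.25, -2.9, -0.22, 7.7, 0, -9.9, -1, -0.36, -3.47, -0.31, 9.2, 0, -11.8, -1, -0.49, -4.03, -0.41, 10.8, 0, -13.8, -1, -0.64, -4.59, -0.53, 12.3, 0, -15.8, -1])

```text
time_s: 5.5
ee_pos: [675.4, -2.5, 128.8]
eef_rot: [0.1, 0.9, -0.29, 0.309]
contact_force: [1.7, -5.0, 2.7]
finger_gap: 21.4
finger_force: 29.3
```

```bash
python3 - <<'E'
from h import *
st();arc(2,8)
p=ctrl.get_state()["ee_pos"]-C;print(np.hypot(*p[:2]),np.degrees(np.arctan2(p[1],p[0])))
t=grab("top");s=grab("side");m=np.zeros((400,800,3),np.uint8)
m[:300,:400]=cv2.resize(t["color"][160:280,260:420],(400,300),interpolation=2);m[:,400:]=cv2.resize(s["color"][200:300,310:410],(400,400),interpolation=2);cv2.imwrite("pics/g3.png",m[...,::-1])
E
```

```text
5.5 p [675.4  -2.5 128.8] F [ 1.7 -5.   2.7] q [ 0.49 -0.09 -0.64  0.8  -0.87 -0.02] gap 21.4 29.320292472839355
x [ 0.64 -0.46  0.61] z [ 0.5  -0.36 -0.79]
-0.01, -0.47, -0.01, 1.2, 0.0, -1.6, -1,
-0.03, -0.94, -0.03, 2.5, 0.0, -3.2, -1,
-0.06, -1.40, -0.05, 3.7, 0.0, -4.7, -1,
-0.11, -1.87, -0.09, 4.9, 0.0, -6.3, -1,
-0.17, -2.33, -0.14, 6.1, 0.0, -7.9, -1,
-0.24, -2.79, -0.20, 7.4, 0.0, -9.5, -1,
-0.33, -3.24, -0.26, 8.6, 0.0, -11.1, -1,
-0.43, -3.69, -0.34, 9.8, 0.0, -12.6, -1,
134.10177578857684 -35.32246108275154
```

View pics/g3.png

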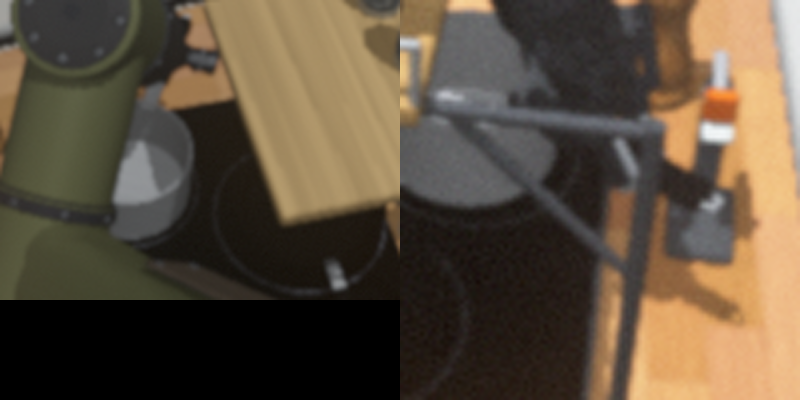

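The handle is about 36° short of straight back and heading for the pad, which is at side panel (718,103). In this grip the fingertips would pass within millimetres of the pad. I'll regrasp closer to the bowl with less lean.

servo_tool(commands=[0, 0, 0, 0, 0, 0, -0.4, 0, 0, 0, 0, 0, 0, -0.2, 0, 0, 0, 0, 0, 0, 0, 0, 0, 0, 0, 0, 0, 0.2, 0, 0, -1.5, 0, 0, 0, 0.2, 0, 0, -4, 0, 0, 0, 0.2, 0, 0, -6, 0, 0, 0, 0.2, 0, 0, -6, 0, 0, 0, 0.2])

```text
time_s: 6.27
ee_pos: [646.1, 22.3, 179.8]
eef_rot: [0.097, 0.9, -0.29, 0.31]
contact_force: [0.1, 0.3, 0.8]
finger_gap: 51.4
finger_force: 0.0
```

```bash
python3 - <<'E'
from h import *
st();rel(pose(-35.5,15,118,124,back=50));rel(pose(-35.5,15,118,124))
t=grab("top");s=grab("side");m=np.zeros((400,800,3),np.uint8)
m[:300,:400]=cv2.resize(t["color"][160:280,260:420],(400,300),interpolation=2);m[:,400:]=cv2.resize(s["color"][200:300,310:410],(400,400),interpolation=2);cv2.imwrite("pics/g4.png",m[...,::-1])
E
```

```text
6.27 p [646.1  22.3 179.8] F [0.1 0.3 0.8] q [ 0.57 -0.19 -0.62  0.74 -1.01  0.01] gap 51.4 0.0
x [ 0.64 -0.46  0.62] z [ 0.5  -0.36 -0.79]
0.27 0.36 1.16  -0.2 -23.0 -0.2   |12mm 23deg
-1.68 0.38 5.76  -0.2 -23.0 -0.2   |60mm 23deg
```

View pics/g4.png

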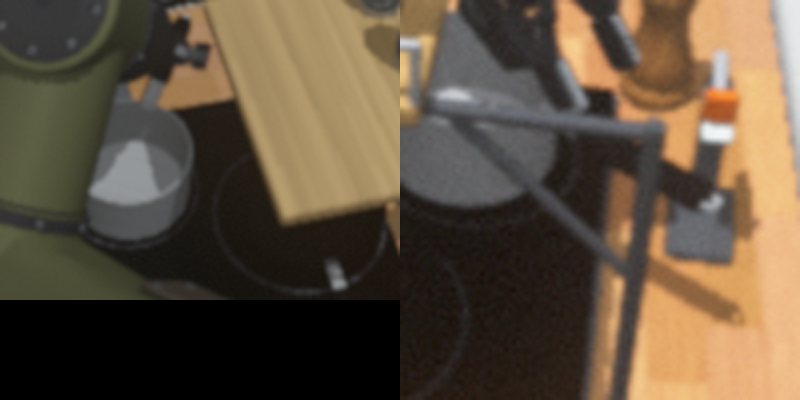

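The handle is free and still lies from (610,145) to its tip at (710,200) in the side panel. I'll measure its line.

```bash
python3 - <<'E'
from h import *
s=grab("side");t=grab("top")
a=onz(s,310+220/4,200+148/4,128);b=onz(s,310+306/4,200+198/4,128);print(a,b,np.degrees(np.arctan2(*(b-a)[1::-1])))
print("zone now rim pts", onz(t,260+193/2.5,160+155/2.5,130), "tipdist",np.hypot(*(b-C)[:2]),"ang",np.degrees(np.arctan2(*(b-C)[1::-1])))
E
```

```text
[667.72559638   3.25208742 128.        ] [721.31876346 -39.28461094 128.        ] -38.438901120708906
zone now rim pts [535.15775943  15.74664774 130.        ] tipdist 192.83384189524506 ang -36.34588958344629
```

servo_tool(commands=[0.1, 0.1, 0.2, 0, -5.8, 0, 0.2, 0.1, 0.2, 0.5, 0, -11.5, 0, 0.2, 0.2, 0.3, 0.8, 0, -17.3, 0, 0.2, 0.3, 0.3, 1.2, 0, -23, 0, 0.2, -0.4, 0.3, 2.8, 0, -23, 0, 0.2, -1, 0.3, 4.3, 0, -23, 0, 0.2, -1.7, 0.3, 5.8, 0, -23, 0, 0.2, -1.7, 0.3, 5.8, 0, -23, 0, 0.2])

```text
time_s: 7.13
ee_pos: [659.9, 3.4, 113.0]
eef_rot: [0.042, 0.944, -0.305, 0.119]
contact_force: [-1.8, 0.2, -1.4]
finger_gap: 51.2
finger_force: 0.0
```

servo_tool(commands=[0, 0, 0, 0, 0, 0, 0, 0, 0, 0, 0, 0, 0, -0.2, 0, 0, 0, 0, 0, 0, -0.4, 0, 0, 0, 0, 0, 0, -0.6, 0, 0, 0, 0, 0, 0, -1, 0, 0, 0, 0, 0, 0, -1, 0, 0, 0, 0, 0, 0, -1], force=30)

```text
time_s: 7.72
ee_pos: [662.6, 5.4, 120.7]
eef_rot: [0.039, 0.944, -0.304, 0.124]
contact_force: [1.6, 1.6, 3.2]
finger_gap: 21.3
finger_force: 30.7
```

```bash
python3 - <<'E'
from h import *
st();p=ctrl.get_state()["ee_pos"]-C;print(np.hypot(*p[:2]),np.degrees(np.arctan2(p[1],p[0])))
arc(2,8)
E
```

```text
7.72 p [662.6   5.4 120.7] F [1.6 1.6 3.2] q [ 0.42  0.06 -0.24  0.24 -1.15  0.45] gap 21.3 30.731745958328247
x [ 0.78 -0.56  0.26] z [ 0.21 -0.15 -0.97]
119.02343751984755 -35.78555263951109
-0.01, -0.42, -0.00, 0.5, -0.0, -1.9, -1,
-0.03, -0.83, -0.01, 1.0, -0.0, -3.9, -1,
-0.06, -1.24, -0.01, 1.5, -0.0, -5.8, -1,
-0.11, -1.66, -0.03, 2.1, -0.0, -7.7, -1,
-0.17, -2.07, -0.04, 2.6, -0.0, -9.7, -1,
-0.25, -2.48, -0.06, 3.1, -0.0, -11.6, -1,
-0.34, -2.88, -0.08, 3.6, -0.0, -13.5, -1,
-0.44, -3.28, -0.11, 4.1, -0.0, -15.5, -1,
```

servo_tool(commands=[-0.01, -0.42, 0, 0.5, 0, -1.9, -1, -0.03, -0.83, -0.01, 1, 0, -3.9, -1, -0.06, -1.24, -0.01, 1.5, 0, -5.8, -1, -0.11, -1.66, -0.03, 2.1, 0, -7.7, -1, -0.17, -2.07, -0.04, 2.6, 0, -9.7, -1, -0.25, -2.48, -0.06, 3.1, 0, -11.6, -1, -0.34, -2.88, -0.08, 3.6, 0, -13.5, -1, -0.34, -2.88, -0.08, 3.6, 0, -13.5, -1])

```text
time_s: 8.38
ee_pos: [676.7, 29.8, 120.8]
eef_rot: [0.024, 0.974, -0.186, 0.128]
contact_force: [1.0, -3.5, 5.9]
finger_gap: 21.6
finger_force: 29.8
```

```bash
python3 - <<'E'
from h import *
st();p=ctrl.get_state()["ee_pos"]-C;print(np.hypot(*p[:2]),np.degrees(np.arctan2(p[1],p[0])))
arc(1,8)
t=grab("top");s=grab("side");m=np.zeros((400,800,3),np.uint8)
m[:300,:400]=cv2.resize(t["color"][160:280,260:420],(400,300),interpolation=2);m[:,400:]=cv2.resize(s["color"][210:270,350:410],(400,400),interpolation=2);cv2.imwrite("pics/g5.png",m[...,::-1])
E
```

```text
8.38 p [676.7  29.8 120.8] F [ 1.  -3.5  5.9] q [ 0.43  0.07 -0.21  0.21 -1.11  0.69] gap 21.6 29.750101268291473
x [ 0.9  -0.36  0.26] z [ 0.24 -0.09 -0.97]
119.53295871370585 -22.199502887056532
0.00, -0.21, 0.00, 0.3, -0.0, -1.0, -1,
-0.00, -0.42, -0.00, 0.5, -0.0, -1.9, -1,
-0.01, -0.63, -0.00, 0.8, -0.0, -2.9, -1,
-0.02, -0.83, -0.00, 1.0, -0.0, -3.9, -1,
-0.03, -1.04, -0.01, 1.3, -0.0, -4.8, -1,
-0.05, -1.25, -0.01, 1.5, -0.0, -5.8, -1,
-0.07, -1.46, -0.02, 1.8, -0.0, -6.8, -1,
-0.10, -1.66, -0.02, 2.1, -0.0, -7.7, -1,
```

View pics/g5.png

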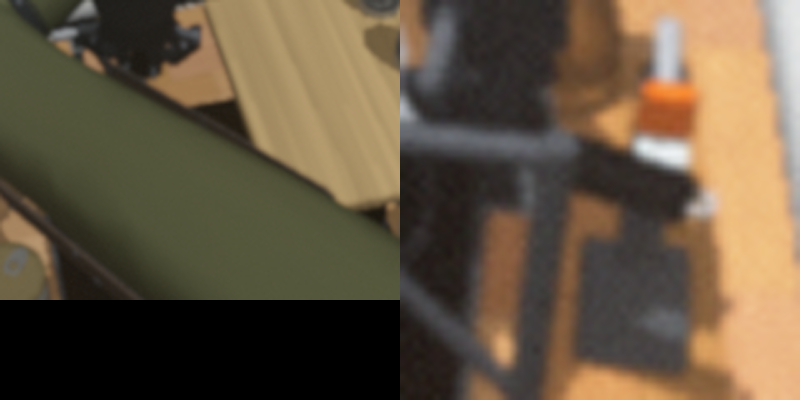

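The handle bar runs from (580,150) to its tip at (705,200). The pad's face is at about (665,120), with its top edge at v≈98, a little further round. I'll turn those into positions and keep feeling numerically.

```bash
cat >> h.py <<'E'
def orange(s):
    h=cv2.cvtColor(cv2.GaussianBlur(s["color"],(0,0),.6),cv2.COLOR_RGB2HSV)[212:245,380:400].astype(float)
    w=np.where((h[...,0]<13)&(h[...,1]>190)&(h[...,2]>150),h[...,2],0);v,u=np.mgrid[212:245,380:400]
    c=s["color"][212:245,389:392].astype(float).mean(1)
    print("orange n",(w>0).sum(),"u %.2f v %.2f"%((w*u).sum()/w.sum(),(w*v).sum()/w.sum()),"R-B col:",(c[:,0]-c[:,2])[6:28].round(0).astype(int))
E
python3 - <<'E'
from h import *
s=grab("side")
f=lambda u,v,z:onz(s,350+(u-400)/6.667,210+v/6.667,z)
print("face",f(665,121,124),"topedge",f(668,98,137),"tip",f(705,200,124),"frontcorner",f(636,121,124), "back", f(697,121,124))
orange(s);orange(grab("side"))
F=f(665,121,124)
for y in(F[1]-6,F[1],F[1]+6):
    for x in(F[0]-12,F[0]+12):
        dx,dy=x-C[0],y-C[1];print(round(y),round(np.degrees(np.arctan2(dy,dx)-np.arcsin(11/np.hypot(dx,dy))),1))
E
```

```text
face [736.19499395  49.49957182 124.        ] topedge [735.71422013  48.58569234 137.        ] tip [748.70302751   3.06690657 124.        ] frontcorner [724.33348273  48.44344258 124.        ] back [749.30542327  50.6637019  124.        ]
orange n 17 u 389.25 v 225.54 R-B col: [ -1  -4  -4  20 105 177 187 150 127 125 121 109  60   7  -4  -4  -5   2
   8   9  10  12]
orange n 18 u 389.26 v 225.28 R-B col: [ -2  -5  -5  19 105 178 189 151 128 124 120 108  62   5  -4  -5  -5   3
  10  12  10   9]
43 -15.2
43 -13.2
49 -13.1
49 -11.4
55 -11.0
55 -9.6
```

servo_tool(commands=[0, -0.21, 0, 0.3, 0, -1, -1, 0, -0.42, 0, 0.5, 0, -1.9, -1, -0.01, -0.63, 0, 0.8, 0, -2.9, -1, -0.02, -0.83, 0, 1, 0, -3.9, -1, -0.03, -1.04, -0.01, 1.3, 0, -4.8, -1, -0.05, -1.25, -0.01, 1.5, 0, -5.8, -1, -0.05, -1.25, -0.01, 1.5, 0, -5.8, -1, -0.05, -1.25, -0.01, 1.5, 0, -5.8, -1])

```text
time_s: 9.25
ee_pos: [680.8, 41.4, 120.8]
eef_rot: [0.018, 0.982, -0.136, 0.129]
contact_force: [1.9, -4.3, 5.0]
finger_gap: 21.6
finger_force: 29.7
```

```bash
cat >> h.py <<'E'
def info():
    st();q=ctrl.get_state();p=q["ee_pos"]-C;x=R.from_quat(q["eef_rot"],scalar_first=True).as_matrix()[:,0]
    print("r,phi",np.hypot(*p[:2]).round(1),np.degrees(np.arctan2(p[1],p[0])).round(2),"toolphi",np.degrees(np.arctan2(x[1],x[0])).round(2),"T",q["ft_torque"].round(3),"F",q["contact_force"].round(2))
    for _ in range(3): orange(grab("side"))
    arc(1,3)
E
python3 -c "
from h import *
info()"
```

```text
9.25 p [680.8  41.4 120.8] F [ 1.9 -4.3  5. ] q [ 0.43  0.08 -0.2   0.19 -1.1   0.79] gap 21.6 29.693360030651093
x [ 0.93 -0.26  0.26] z [ 0.25 -0.07 -0.97]
r,phi 119.6 -16.33 toolphi -15.78 T [-1.177 -0.447  0.036] F [ 1.94 -4.3   5.04]
orange n 14 u 389.44 v 224.98 R-B col: [ -3  -4  -5  20 107 177 187 150 127 123 114  88  38  11   9   8   9  11
  10  12  20  33]
orange n 14 u 389.67 v 225.27 R-B col: [ -2  -4  -4  19 104 177 188 151 129 123 113  86  39  13   9   9  10  11
  10  13  19  33]
orange n 16 u 389.26 v 225.29 R-B col: [ -2  -5  -5  20 106 177 188 149 128 123 113  86  37  13  10   8  10   9
  11  12  19  32]
0.00, -0.21, 0.00, 0.3, 0.0, -1.0, -1,
-0.00, -0.42, -0.00, 0.5, 0.0, -1.9, -1,
-0.01, -0.63, -0.00, 0.8, 0.0, -2.9, -1,
```

servo_tool(commands=[0, -0.21, 0, 0.3, 0, -1, -1, 0, -0.42, 0, 0.5, 0, -1.9, -1, 0, -0.42, 0, 0.5, 0, -1.9, -1, 0, -0.42, 0, 0.5, 0, -1.9, -1])

```text
time_s: 9.73
ee_pos: [681.9, 45.4, 120.8]
eef_rot: [0.016, 0.984, -0.119, 0.129]
contact_force: [2.7, -4.2, 6.1]
finger_gap: 21.5
finger_force: 29.7
```

```bash
python3 -c "
from h import *
info()"
```

```text
9.73 p [681.9  45.4 120.8] F [ 2.7 -4.2  6.1] q [ 0.44  0.08 -0.2   0.18 -1.1   0.83] gap 21.5 29.70071643590927
x [ 0.94 -0.23  0.26] z [ 0.25 -0.06 -0.97]
r,phi 119.6 -14.31 toolphi -13.82 T [-1.134 -0.41  -0.02 ] F [ 2.73 -4.19  6.11]
orange n 13 u 389.16 v 225.01 R-B col: [ -2  -5  -5  20 104 179 188 148 126 110  64  20   9   8  10  10  10  11
  15  27  34  38]
orange n 12 u 389.62 v 225.02 R-B col: [ -2  -4  -3  19 105 176 188 150 125 107  64  23  10   6  11  11  10  12
  19  27  34  36]
orange n 11 u 389.69 v 225.12 R-B col: [ -1  -4  -5  19 105 179 186 151 125 109  65  21   9  10  10   9   9  11
  16  27  34  37]
-0.00, -0.21, -0.00, 0.3, 0.0, -1.0, -1,
-0.00, -0.42, -0.00, 0.5, 0.0, -1.9, -1,
-0.01, -0.63, -0.00, 0.8, 0.0, -2.9, -1,
```

servo_tool(commands=[0, -0.21, 0, 0.3, 0, -1, -1, 0, -0.42, 0, 0.5, 0, -1.9, -1, 0, -0.42, 0, 0.5, 0, -1.9, -1, 0, -0.42, 0, 0.5, 0, -1.9, -1])

```text
time_s: 10.22
ee_pos: [682.9, 49.5, 120.8]
eef_rot: [0.014, 0.986, -0.102, 0.129]
contact_force: [1.6, -3.6, 5.5]
finger_gap: 21.5
finger_force: 29.7
```

```bash
python3 -c "
from h import *
info()"
```

```text
10.22 p [682.9  49.5 120.8] F [ 1.6 -3.6  5.5] q [ 0.44  0.08 -0.19  0.18 -1.09  0.86] gap 21.5 29.704019129276276
x [ 0.95 -0.2   0.26] z [ 0.25 -0.05 -0.97]
r,phi 119.7 -12.3 toolphi -11.86 T [-1.14  -0.473 -0.015] F [ 1.64 -3.64  5.47]
orange n 7 u 389.40 v 224.54 R-B col: [ -3  -5  -5  19 106 177 187 145 100  44  12   8  10   8   9   8   8  14
  28  32  33  36]
orange n 9 u 389.35 v 224.52 R-B col: [ -2  -4  -4  20 105 179 184 146 102  44  13   8   8  11   7  10   7  15
  28  34  34  36]
orange n 8 u 389.25 v 224.59 R-B col: [ -1  -6  -3  20 105 178 187 146 101  44  12  10   8  10  10   8   7  15
  29  32  35  36]
-0.00, -0.21, -0.00, 0.3, 0.0, -1.0, -1,
-0.00, -0.42, -0.00, 0.5, 0.0, -1.9, -1,
-0.01, -0.63, -0.00, 0.8, 0.0, -2.9, -1,
```

Not touching yet, since the pad's top edge hasn't moved. One degree more.

servo_tool(commands=[0, -0.11, 0, 0.15, 0, -0.5, -1, 0, -0.21, 0, 0.3, 0, -1, -1, 0, -0.21, 0, 0.3, 0, -1, -1, 0, -0.21, 0, 0.3, 0, -1, -1])

```text
time_s: 10.7
ee_pos: [683.3, 51.5, 120.8]
eef_rot: [0.012, 0.987, -0.094, 0.13]
contact_force: [3.0, -3.6, 5.1]
finger_gap: 21.7
finger_force: 29.8
```

```bash
python3 -c "
from h import *
info()"
```

```text
10.7 p [683.3  51.5 120.8] F [ 3.  -3.6  5.1] q [ 0.44  0.08 -0.19  0.17 -1.09  0.88] gap 21.7 29.79455977678299
x [ 0.95 -0.18  0.26] z [ 0.25 -0.05 -0.97]
r,phi 119.7 -11.34 toolphi -10.84 T [-1.219 -0.584 -0.155] F [ 2.96 -3.58  5.15]
orange n 7 u 389.21 v 223.85 R-B col: [ -1  -3   1  47 146 191 169 117  56  16   9   9   8  10   6   6   5  10
  26  32  33  36]
orange n 7 u 389.21 v 223.85 R-B col: [ -3  -5   1  49 149 192 169 117  55  15   7   9   9   8  10   5   3   9
  26  31  33  35]
orange n 8 u 389.39 v 223.97 R-B col: [ -3  -4   0  48 146 191 169 120  56  16  10   9   8  10   8   6   3  10
  25  33  34  37]
-0.00, -0.21, 0.00, 0.3, -0.0, -1.0, -1,
-0.00, -0.42, -0.00, 0.5, -0.0, -1.9, -1,
-0.01, -0.63, -0.00, 0.8, -0.0, -2.9, -1,
```

The pad has given about 2 mm, roughly 0.6 N. I'll release gently.

servo_tool(commands=[0, 0, 0, 0, 0, 0, -0.48, 0, 0, 0, 0, 0, 0, -0.44, 0, 0, 0, 0, 0, 0, -0.4, 0, 0, 0, 0, 0, 0, -0.35, 0, 0, 0, 0, 0, 0, -0.25, 0, 0, 0, 0, 0, 0, -0.15, 0, 0, 0, 0, 0, 0, -0.1, 0, 0, 0, 0, 0, 0, -0.1], force=20)

```text
time_s: 11.52
ee_pos: [682.5, 52.5, 119.0]
eef_rot: [0.012, 0.987, -0.093, 0.128]
contact_force: [0.5, 0.1, 0.7]
finger_gap: 38.1
finger_force: 0.0
```

```bash
python3 -c "
from h import *
info()"
```

```text
11.52 p [682.5  52.5 119. ] F [0.5 0.1 0.7] q [ 0.44  0.08 -0.19  0.17 -1.09  0.88] gap 38.1 0.0
x [ 0.95 -0.18  0.26] z [ 0.25 -0.05 -0.97]
r,phi 118.6 -10.94 toolphi -10.77 T [ 0.081  0.671 -0.032] F [0.47 0.13 0.67]
orange n 7 u 389.21 v 223.85 R-B col: [ -3  -5   0  48 147 192 170 118  55  16   9   8   9   9   9   7   4   8
  26  33  34  35]
orange n 7 u 389.21 v 223.85 R-B col: [ -2  -4   1  49 145 192 169 118  55  16   9   9   7   9   8   7   4  10
  25  32  31  36]
orange n 7 u 389.21 v 223.85 R-B col: [ -1  -4   0  49 147 191 168 117  55  15   7   8   9   9   8   6   4  10
  25  33  33  35]
-0.00, -0.21, -0.00, 0.3, -0.0, -1.0, -1,
-0.01, -0.41, -0.00, 0.5, -0.0, -1.9, -1,
-0.01, -0.62, -0.00, 0.8, -0.0, -2.9, -1,
```

The pad stays compressed with the fingers open. Now I back out along the tool axis.

servo_tool(commands=[0, 0, -0.8, 0, 0, 0, -0.1, 0, 0, -2, 0, 0, 0, -0.1, 0, 0, -4, 0, 0, 0, -0.1, 0, 0, -6, 0, 0, 0, -0.1, 0, 0, -8, 0, 0, 0, -0.1, 0, 0, -10, 0, 0, 0, -0.1, 0, 0, -12, 0, 0, 0, -0.1, 0, 0, -12, 0, 0, 0, -0.1])

```text
time_s: 12.33
ee_pos: [653.3, 58.3, 242.9]
eef_rot: [0.01, 0.987, -0.093, 0.133]
contact_force: [0.2, 0.3, 0.7]
finger_gap: 38.4
finger_force: 0.0
```

```bash
python3 - <<'E'
from h import *
info()
s=grab("side")
# handle black run and tip: dark mask near predicted handle
for r in(150,170,190,200): 
    p=np.radians(-10.9);u,v=proj(s,[C[0]+r*np.cos(p),C[1]+r*np.sin(p),133]);c=s["color"][int(v)-6:int(v)+7,int(u)].sum(1);print(r,round(u),round(v),c)
# pan outline right side in side view: row profile of rim region around right/near edge
for a in(-90,-60,-40):
    for r in(55,60,65,70,75):
        p=np.radians(a);u,v=proj(s,[C[0]+r*np.cos(p),C[1]+r*np.sin(p),50]);print(a,r,s["color"][int(round(v)),int(round(u))],end=" ")
    print()
E
```

```text
12.33 p [653.3  58.3 242.9] F [0.2 0.3 0.7] q [ 0.47 -0.03 -0.08  0.16 -1.31  0.88] gap 38.4 0.0
x [ 0.95 -0.18  0.26] z [ 0.26 -0.05 -0.96]
r,phi 88.9 -10.85 toolphi -10.8 T [0.106 0.658 0.019] F [0.18 0.31 0.66]
orange n 9 u 389.82 v 223.53 R-B col: [ -2  -3   1  47 147 188 164 114  53  17   8   9   7  10   9   7   2   6
  16  28  32  35]
orange n 8 u 389.65 v 223.60 R-B col: [ -2  -3   0  48 147 190 164 114  53  16  10   9   9   9  11   7   3   4
  15  25  31  34]
orange n 8 u 389.66 v 223.60 R-B col: [ -3  -4   0  48 147 189 163 115  55  13   7  10   8   9  10   6   3   4
  18  26  31  35]
-0.00, -0.15, 0.00, 0.3, -0.0, -1.0, -1,
-0.00, -0.31, -0.00, 0.5, -0.0, -1.9, -1,
-0.01, -0.46, -0.00, 0.8, -0.0, -2.9, -1,
150 382 226 [205 205 214 220 211 167 142 130 128 140 129 129 128]
170 389 227 [557 492 419 349 269 176 138 127 137 139 138 145 195]
190 397 229 [538 533 533 521 492 375 271 210 187 207 251 317 430]
200 400 229 [537 541 537 540 543 540 544 548 550 560 537 530 538]
-90 55 [52 50 50] -90 60 [34 32 29] -90 65 [30 27 22] -90 70 [31 27 22] -90 75 [29 26 21] 
-60 55 [67 65 67] -60 60 [33 28 24] -60 65 [30 22 21] -60 70 [36 30 26] -60 75 [38 37 32] 
-40 55 [52 51 51] -40 60 [41 35 33] -40 65 [56 53 56] -40 70 [55 52 53] -40 75 [53 54 54]
```

```bash
python3 -c "
from h import *
print(ctrl.close_job())"
```

```text
the job is handed in; nothing more can be done
None
```

I swung the milk pan's handle to the back, and it now rests lightly against the orange pad (about 2 mm of give, roughly 0.6 N). The pan measures only a few millimetres off the zone centre, the gripper is clear, and I handed the job in at about 12.6 s of the 64 s; no verdict was shown.

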